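# Load a pressed-powder disc under the spring flap of a reflectance reader

### The job

Load the sample disc into the reader: press the orange bar down with one fingertip to hold the spring-closed flap open and, while it stays open, push the disc along its track with the other fingertip, under the flap and right up to the back stop. Keep the flap's pad clear of the powder face until the disc is fully home, then take the fingers away so that the flap closes on the disc. Only push the disc, never pinch, lift or tip it, and leave the spare disc and the two bottles where they stand.

Things in the scene. Friction and masses are not known exactly. Their poses are not given: they have to be found in the camera images.
- reader: Benchtop reflectance reader, white and grey, fixed, 300 (x) x 285 (y) mm. Origin: at bench height below the track's centre line. x runs along the track in the loading direction (away from the robot), y to its left, z up. Dark deck 80 mm above the bench; track along y = 0 between 8 mm high rails (inner faces y = -27, +27 mm). Right of y = -71 mm a grey housing reaches 125 mm above the bench.
- port (a point): Centre of the round glass measuring port, in the deck surface at reader x = +50, y = 0 mm. The disc is home when its axis stands over this point (disc against the back stop).
- stop (a point): Foot of the back stop's face, at reader x = +75 mm, y = 0, on the deck. The stop is 12 mm high and 66 mm wide; a disc that is home touches it.
- hinge (a point): Point on the flap's hinge shaft beside the port, at reader x = +50, y = +40 mm, 32 mm above the deck. The shaft (8 mm thick) runs parallel to reader x from -100 to +90 mm, in three lugs that reach 40 mm above the deck. Left of it the housing is lower (68 mm above the bench), so the bar is free to go down.
- press_flap (a joint): Flap angle (rad). 0: closed on the empty track (start); 0.31: resting on a disc at home; from 0.42 its round pad (30 mm, over the port) clears the disc; end stop 0.66. Spring-closed: 0.5 takes 5 to 6 N on the bar. Black plate: reader x = +26 to +74, from the shaft to y = -22 mm, free end 45 mm above the deck at 0.5. Closed it blocks the track; a disc cannot lift it.
- bar (a point): Middle of the top of the orange press bar, left of the track and parallel to it: 186 mm long (reader x = -101 to +85 mm), 18 mm wide, its three arms below its top; hold it down anywhere along its length. Pressing it down opens the flap: its top is 29 mm above the deck at reader y = +83 mm with the flap closed, 8 mm above the deck at y = +76 mm with the flap at 0.52.
- disc_centre (a point): Centre (half-way up) of the sample disc to be loaded: an aluminium holder 50 mm in diameter and 20 mm high with an orange-brown powder face, lying on the deck between the guide rails, 55 to 85 mm short of the port along the track. About 90 g, slides easily.
- spare_disc_centre (a point): Centre (half-way up) of another disc of the same size with a blue face, on the bench; leave alone.
- wash_bottle: White wash bottle with a red cap and bent spout, 60 mm in diameter, 185 mm high, standing on the bench; origin at the centre of its underside; leave alone.
- amber_bottle: Brown glass bottle with a black cap, 60 mm in diameter, 120 mm high, standing on the bench; origin at the centre of its underside; leave alone.
Not all that is in view belongs to the job. What is shaped like the part that bears disc_centre but green is not meant.

How it is judged:
On the way, in this order (a step that is already met when the one before it is completed fails the run):
1. the flap is held open while the disc is still outside it (value of joint press_flap above 0.4 rad and horizontal distance between disc_centre and port above 0.042 m), for 0.1 s.
2. the disc is pushed home while the flap is still held open (value of joint press_flap above 0.36 rad and horizontal distance between disc_centre and port below 0.004 m), for 0.1 s.
At the end, for the whole second after the job is handed in: The disc lies flat on the deck with its axis within 4 mm of the port, and the flap has closed onto it (flap angle 0.27 to 0.35) (horizontal distance between disc_centre and port below 0.004 m and z of disc_centre in the frame of reader below 0.093 m and angle between disc_centre's own z axis and vertical below 0.06 rad and value of joint press_flap between 0.27 and 0.35 rad); the robot touches nothing.
It fails at once if the disc is lifted off the deck (over 6 mm), falls off it or is tipped (z of disc_centre in the frame of reader above 0.096 m or z of disc_centre in the frame of reader below 0.084 m or angle between disc_centre's own z axis and vertical above 0.2 rad).
It fails at once if the pad is let down on the powder face while the disc is only part-way in (6 to 38 mm short) (value of joint press_flap below 0.36 rad and horizontal distance between disc_centre and port between 0.006 and 0.038 m).
It fails at once if the spare disc or a bottle is moved by more than 15 mm or tipped (distance of any of spare_disc_centre, wash_bottle, amber_bottle from where it was at the start of the episode above 0.015 m or angle between any of wash_bottle, amber_bottle's own z axis and vertical above 0.3 rad).
It also fails if it takes over 45 s, if anything falls off the work surface, if the arm or the gripper's body presses on something with over 40 N, if the wrist force passes 120 N, or if a joint passes its speed limit or range.

### The arm

A 7-joint arm with a two-finger parallel gripper is mounted at the origin on the work surface. World frame = base frame: x ahead of the robot, y to its left, z up, the work surface at z = 0. Lengths are in m, angles in rad, forces in N, time in s.
With the tool pointing down it reaches from about 0.35 to 0.9 m from the base axis. Payload 8.1 kg.
Tool frame: the origin (TCP) lies at the very end of the fingers, on their centre line; the grasp point (between the pads) lies 19 mm behind it (arm.grasp_offset is the distance from the TCP to the grasp point, in m); z points along the fingers, y is the direction in which the jaws open and shut (so a half turn about z gives the same grasp; the last joint's range is limited). The gripper opens to 92 mm and grips with 3 to 60 N. Pads are 19 mm wide; open, the fingers measure 130 mm over their backs; the gripper's body (75 mm by 190 mm) begins 47 mm behind the grasp point.
Start: joints at [-0.103, 0.434, 0.025, 1.573, -0.012, 1.134, -0.075], TCP at [0.625, -0, 0.227] pointing down, gripper open.
Joint ranges: [-2.62, 2.62], [-0.44, 2.09], [-1.27, 1.32], [0.08, 2.57], [-1.32, 4.46], [0.12, 2], [-2.74, 2.74]. Speed limits (rad/s): [2.22, 2.22, 3.01, 3.01, 3.14, 3.14, 3.14].

### API

Orientations are given as a rotation vector (axis times angle).
In Python, from cell import arm, eyes, workorder gives the robot as it stands.
- The arm moves only by the shell command python3 -m inch 'ROWS' [FORCE]. ROWS is JSON, a list that holds one entry, the list of rows, each a list of 5 numbers: the closure, from 0 (fully open) to 1 (shut), then the shift along the tool's x, y, z in mm, then the turn about the tool's z in degrees. A call has 1 to 12 rows; each row shifts and turns the pose as measured when the row begins, along the tool's axes as they then stand; what a row does not reach is not made up. A row lasts 1/10 s, in which the tool goes at most 50 mm and 8.59 degrees, less where a joint would pass 70% of its speed; a pose out of reach is approached as far as the arm can. A call with a gripper value outside its range is refused whole. The fingers move at their own pace and stop on an object; FORCE is the grip in N (left out, the last holds). Time passes only in rows, so rows that do not move let the fingers close. It gives the time, the measured TCP pose, the force and the opening at its end, in the units of the state.
- arm.observe(): the state, without advancing time (a new reading comes with each control period).
- eyes.get_image(name): name is "scene" or "side" or "wrist"; returns a dict with "frame" (400x640x3 uint8, blue, green, red), "intrinsics" (3x3 intrinsics, pixels), "rvec" (rotation vector, rad) and "tvec" (3), from world to camera coordinates, as OpenCV has them; the wrist camera has in their place "T_tool_cam" (4x4, takes a point from camera to tool coordinates, whose origin is the TCP and whose axes are the flange's). Camera axes: x right, y down, z forward; pixel columns grow to the right and rows downward; lengths in m; the calibration is good to about 2 mm. A picture is of the moment at which its call begins: read the wrist's pose just before it. There is no depth.
- workorder.sign_off(): hands the job in, once; it reports no verdict.
The state is a dict: "clock": time; "joints": joint angles; "dq": joint speeds; "joint_efforts": joint torques, N m; "position": TCP position; "ee_rot": TCP orientation; "force": force on the tool from outside, world axes, zero at the start; "ft_torque": the same for the moment, N m; "width": opening from 0.0 (shut) to 1.0 (fully open).
Only numpy, scipy, OpenCV 4.12 (cv2) and the standard library are available. Lean on these libraries where they do the work, as an engineer would, in place of code of your own. Each camera call takes 0.05 s, during which the arm holds its last target.

## Working session

There is one attempt and no reset: what is moved stays moved. The work goes in short steps, Python scripts to look and compute and a shell command to move; the robot and the scene stay as the last step left them, time stands still between calls to the robot, and variables do not carry over. Pictures are saved under pics/ and viewed, and the job is handed in when it is done.

```bash
ls; mkdir -p pics
python3 - <<'E'
from cell import arm,eyes,workorder
import cv2
s=arm.observe();print(s)
for n in ["scene","side","wrist"]:
    d=eyes.get_image(n);cv2.imwrite(f"pics/{n}0.png",d["frame"])
    print(n,{k:v for k,v in d.items() if k!="frame"})
E
```

```text
pics
{'clock': 0.0, 'joints': array([-0.10261448,  0.43519488,  0.02497156,  1.57408787, -0.0116097 ,
        1.1339982 , -0.07512103]), 'dq': array([-0.00254276,  0.00097766, -0.00016496,  0.00104634, -0.00190608,
        0.00010555, -0.00012186]), 'joint_efforts': array([ 3.89017032e-04, -6.67853522e+01,  9.84863900e-01, -3.14464223e+01,
       -6.05165795e-02,  4.27553023e-02,  1.12382318e-04]), 'position': array([ 6.24493148e-01, -4.38336070e-05,  2.25965981e-01]), 'ee_rot': array([-2.22082529e+00, -2.22064966e+00,  1.85224179e-03]), 'force': array([-0.60169253, -0.08063125, -0.23378735]), 'ft_torque': array([-0.0234213 ,  0.00857608,  0.05491319]), 'width': 0.9951925345619281}
scene {'intrinsics': array([[411.33061086,   0.        , 313.26807422],
       [  0.        , 411.33061086, 199.54052193],
       [  0.        ,   0.        ,   1.        ]]), 'rvec': array([ 2.25653106,  1.20959055, -0.37180732]), 'tvec': array([-0.3436611 , -0.32036714,  1.34379693])}
side {'intrinsics': array([[478.57710198,   0.        , 323.60165604],
       [  0.        , 478.57710198, 195.41942935],
       [  0.        ,   0.        ,   1.        ]]), 'rvec': array([ 0.67134185, -2.47864256,  1.32469567]), 'tvec': array([0.51587554, 0.23083872, 1.08493039])}
wrist {'intrinsics': array([[304.78525667,   0.        , 320.36009405],
       [  0.        , 304.78525667, 198.91773317],
       [  0.        ,   0.        ,   1.        ]]), 'T_tool_cam': array([[-7.75972659e-04, -9.67571730e-01, -2.52595220e-01,
         6.62986802e-02],
       [ 9.99999592e-01, -6.33788866e-04, -6.44256657e-04,
         6.55634866e-04],
       [ 4.63272490e-04, -2.52595617e-01,  9.67571827e-01,
        -1.57892386e-01],
       [ 0.00000000e+00,  0.00000000e+00,  0.00000000e+00,
         1.00000000e+00]])}
```

View pics/scene0.png

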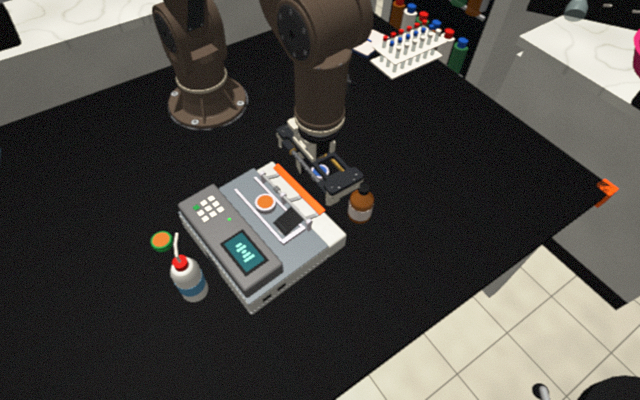

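View pics/side0.png

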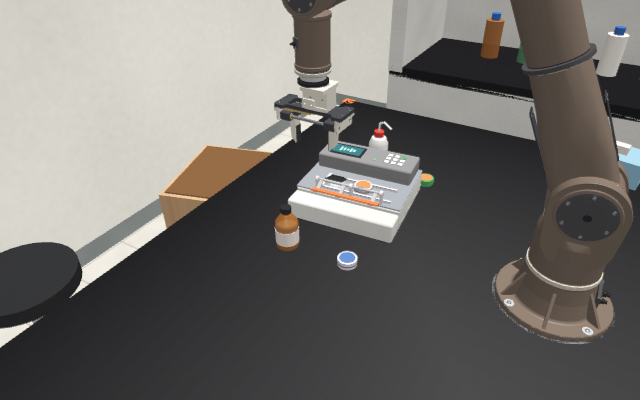

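View pics/wrist0.png

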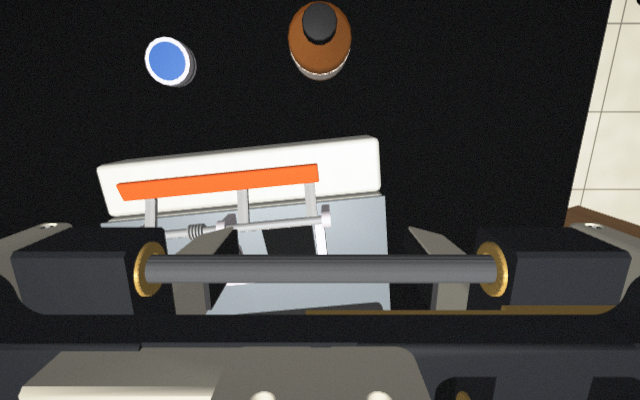

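Candidates for the disc: scene (265,203), orange face on the track, which fits the description. Scene (161,240) is the green-rimmed decoy on the bench, and wrist (168,62) is the blue-faced spare. Next I'll check close crops.

Run:
```python
import cv2
a=cv2.imread("pics/scene0.png")[140:320,140:380];cv2.imwrite("pics/sc_c.png",cv2.resize(a,None,fx=3.3,fy=3.3,interpolation=cv2.INTER_CUBIC))
a=cv2.imread("pics/side0.png")[120:275,270:450];cv2.imwrite("pics/si_c.png",cv2.resize(a,None,fx=3.8,fy=3.8,interpolation=cv2.INTER_CUBIC))
```

```text
(no output)
```

View pics/sc_c.png

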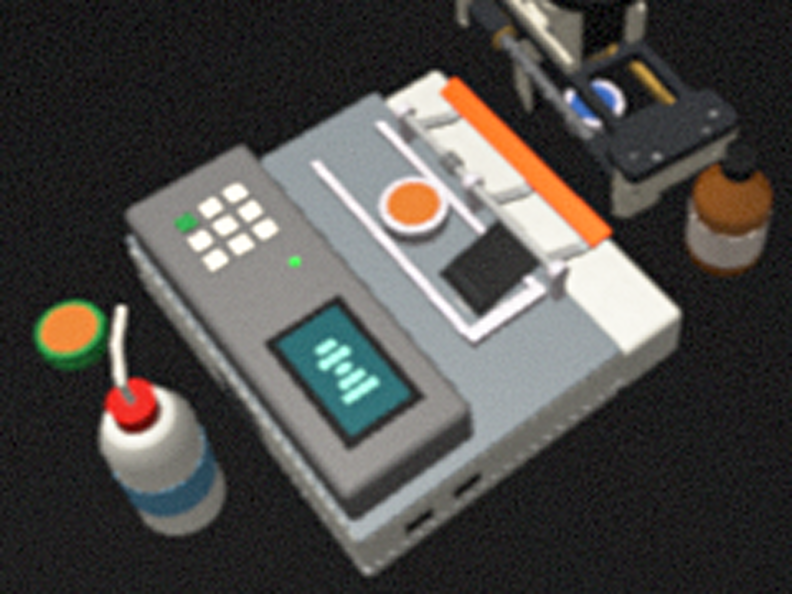

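View pics/si_c.png

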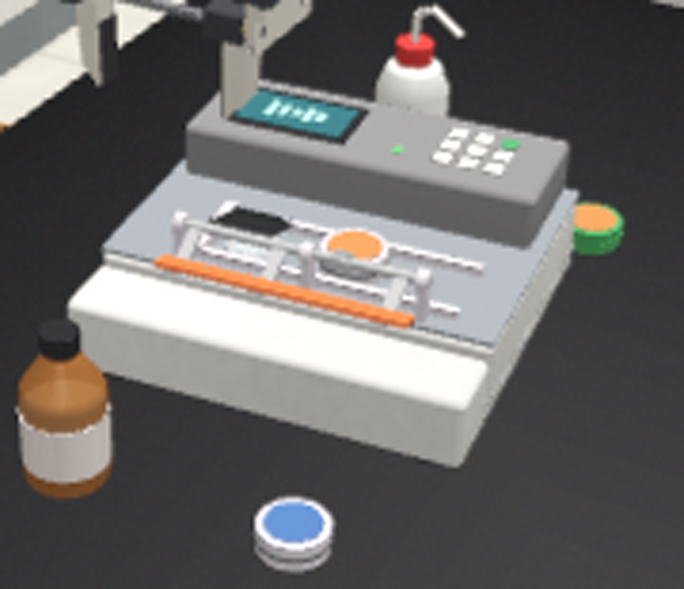

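```bash
cat > h.py <<'E'
import numpy as np,cv2
from scipy.optimize import least_squares
K={'scene':(411.33061086,313.26807422,199.54052193,[2.25653106,1.20959055,-0.37180732],[-0.3436611,-0.32036714,1.34379693]),
'side':(478.57710198,323.60165604,195.41942935,[0.67134185,-2.47864256,1.32469567],[0.51587554,0.23083872,1.08493039])}
def proj(n,P):
    f,cx,cy,r,t=K[n]
    return cv2.projectPoints(np.atleast_2d(np.float64(P)),np.float64(r),np.float64(t),np.array([[f,0,cx],[0,f,cy],[0,0,1.]]),None)[0][:,0]
def r2w(p,q): # p x,y,yaw ; q Nx3 reader
    q=np.atleast_2d(q);c,s=np.cos(p[2]),np.sin(p[2])
    return np.c_[p[0]+c*q[:,0]-s*q[:,1],p[1]+s*q[:,0]+c*q[:,1],q[:,2]]
E
python3 - <<'E'
from h import *
sc=np.array([[450,85],[604,238],[414,204]])/3.3+[140,140]
si=np.array([[411,319],[160,262],[355,245]])/3.8+[270,120]
def f(p):
    q=np.array([[-.101,.083,.109],[.085,.083,.109],[p[3],0,.100]]);w=r2w(p,q)
    return np.r_[(proj('scene',w)-sc).ravel(),(proj('side',w)-si).ravel()]
r=least_squares(f,[.62,-.1,0.05,-.02]);print(r.x,r.fun.round(1))
for k in((0,1,2)):
    # triangulated
    g=least_squares(lambda X:np.r_[(proj('scene',X)[0]-sc[k]),(proj('side',X)[0]-si[k])],[.62,0,.1]);print(g.x.round(4),g.fun.round(2))
E
```

```text
[ 0.54623573 -0.0690654   0.10422971 -0.03049799] [-0.8 -1.   0.1 -0.5  0.3 -0.7 -0.3 -0.6 -0.6 -1.8 -0.3 -0.3]
[0.4377 0.0033 0.1066] [-0.53 -0.27 -0.56  0.21]
[0.6202 0.0231 0.1042] [-0.14 -0.05 -0.16  0.04]
[ 0.516  -0.0735  0.0982] [-0.14 -0.07 -0.16  0.06]
```

The choice is confirmed: the disc with the aluminium rim and orange face on the track, crop (414,204). The reader is at about (0.546, −0.069) with yaw 0.104, and the disc is 80 mm short of the port. I'll turn the jaws across the track and set the finger spacing.

```bash
python3 -m inch '[[[0.36,0,0,0,8.4],[0.36,0,0,0,8.4],[0.36,0,0,0,8.4],[0.36,0,0,0,8.4],[0.36,0,0,0,8.4],[0.36,0,0,0,8.4],[0.36,0,0,0,8.4],[0.36,0,0,0,8.4],[0.36,0,0,0,8.4],[0.36,0,0,0,8.4],[0.36,0,0,0,0],[0.36,0,0,0,0]]]' 20
cat >> h.py <<'E'
READER=[0.5462,-0.0691,0.1042]
def state(q=None):
    from cell import arm
    s=arm.observe();R=cv2.Rodrigues(s['ee_rot'])[0];p=s['position'];a=READER[2]
    c,n=np.cos(a),np.sin(a);d=p-np.array(READER[:2]+[0]);M=np.array([[c,n,0],[-n,c,0],[0,0,1]])
    print('t',round(s['clock'],2),'reader mm',(M@d*1e3).round(1),'xaxis yaw-reader deg',round(np.degrees(np.arctan2(R[1,0],R[0,0])-a),2),'z',R[:,2].round(3),'F',s['force'].round(1),'T',s['ft_torque'].round(2),'w',round(s['width'],3))
    if q is not None: print('shift tool mm',(R.T@(r2w(READER,np.array(q)/1e3)[0]-p)*1e3).round(1))
    return s,R
E
python3 -c "
from h import *
from cell import eyes
state([-78,39,227])
cv2.imwrite('pics/w1.png',eyes.get_image('wrist')['frame'])"
```

```text
clock: 1.35
position: [0.6218, 0.0002, 0.2221]
ee_rot: [3.139, 0.114, -0.015]
force: [-0.6, -0.5, 0.5]
width: 0.638
t 1.35 reader mm [ 82.4  61.  222.1] xaxis yaw-reader deg -1.82 z [-0.009 -0.001 -1.   ] F [-0.6 -0.5  0.5] T [ 0.03  0.13 -0.03] w 0.638
shift tool mm [-159.7   27.1   -3.4]
```

View pics/w1.png

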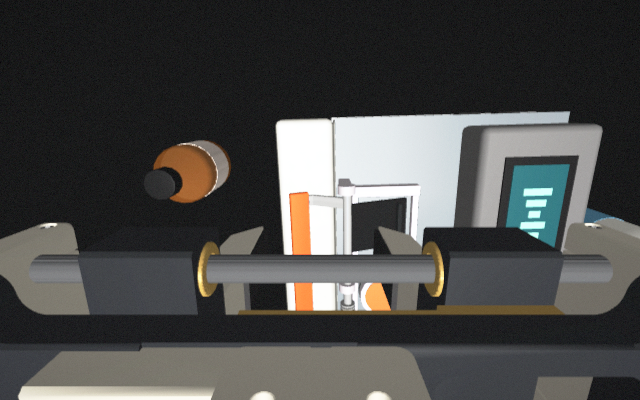

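The wrist view shows bar end (299,197), black flap (378,220) and the disc edge (378,298) behind the fingers. Now I'll move back above the start position.

```bash
python3 -m inch '[[[0.36,-30,5,0,-1.8],[0.36,-32,5,0,0],[0.36,-32,5,0,0],[0.36,-32,5,0,0],[0.36,-32,5,0,0],[0.36,0,0,0,0],[0.36,0,0,0,0]]]'
python3 -c "
from h import *
from cell import eyes
state([-78,39,150])
for n in ('wrist','side'): cv2.imwrite('pics/%s2.png'%n,eyes.get_image(n)['frame'])
a=cv2.imread('pics/side2.png')[60:270,270:490];cv2.imwrite('pics/side2c.png',cv2.resize(a,None,fx=2.8,fy=2.8,interpolation=cv2.INTER_CUBIC))"
```

```text
clock: 2.1
position: [0.4618, -0.0427, 0.2226]
ee_rot: [-3.135, -0.203, 0.013]
force: [0.3, 0.3, 0.1]
width: 0.639
t 2.1 reader mm [-81.2  35.  222.6] xaxis yaw-reader deg 1.44 z [-0.008 -0.001 -1.   ] F [0.3 0.3 0.1] T [ 0.05  0.06 -0.03] w 0.639
shift tool mm [ 3.9 -3.9 72.6]
```

View pics/wrist2.png

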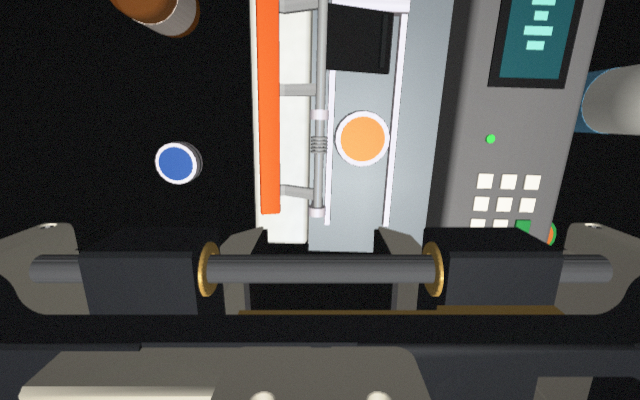

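View pics/side2c.png

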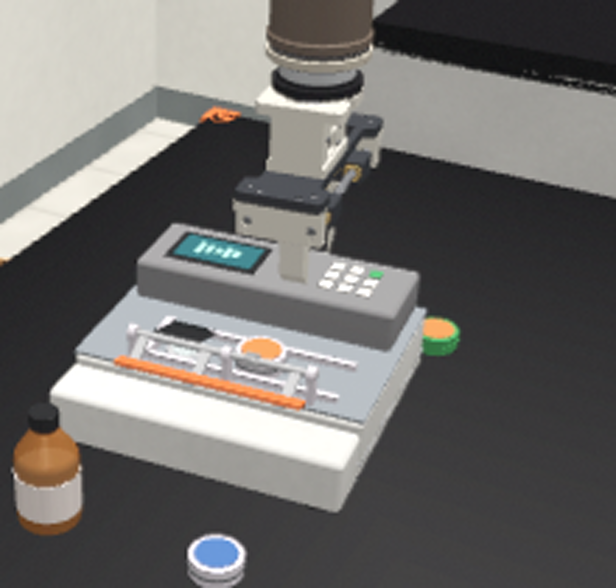

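```bash
python3 -c "
import cv2
a=cv2.imread('pics/wrist2.png')[0:240,240:420];cv2.imwrite('pics/w2c.png',cv2.resize(a,None,fx=2.5,fy=2.5,interpolation=cv2.INTER_CUBIC))"
```

```text
(no output)
```

View pics/w2c.png

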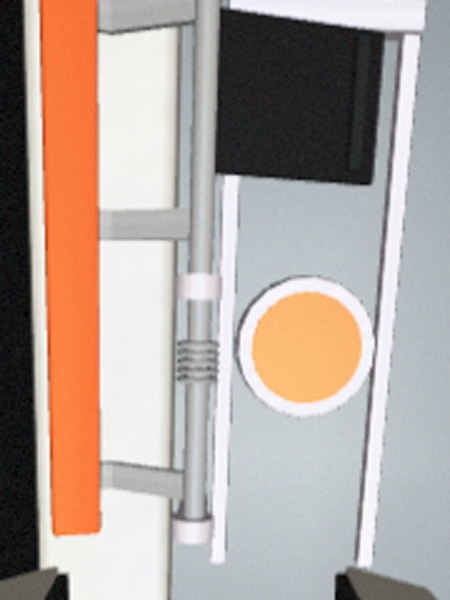

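```bash
cat >> h.py <<'E'
T=np.array([[-7.75972659e-04,-9.67571730e-01,-2.52595220e-01,6.62986802e-02],[9.99999592e-01,-6.33788866e-04,-6.44256657e-04,6.55634866e-04],[4.63272490e-04,-2.52595617e-01,9.67571827e-01,-1.57892386e-01],[0,0,0,1]])
def wray(s,px,z):
    R=cv2.Rodrigues(s['ee_rot'])[0]
    d=R@T[:3,:3]@np.array([(px[0]-320.36009)/304.78526,(px[1]-198.91773)/304.78526,1]);o=R@T[:3,3]+s['position']
    return o+d*(z-o[2])/d[2]
def w2r(P,p=None):
    p=READER if p is None else p
    c,n=np.cos(p[2]),np.sin(p[2]);d=np.array(P)[:2]-np.array(p[:2]);return np.array([c*d[0]+n*d[1],-n*d[0]+c*d[1]])*1e3
E
python3 - <<'E'
from h import *
s,R=state()
pts=[((54,535),.109,-101,92),((102,532),.109,-101,74),((38,5),.109,None,92),((97,5),.109,None,74),((307,347),.1,None,0),((224,563),.088,None,27),((240,177),.088,None,27),((358,566),.088,None,-27),((398,60),.088,None,-27),((425,33),.092,75,-33)]
W=[wray(s,np.array(p[0])/2.5+[240,0],p[1]) for p in pts]
for p,w in zip(pts,W): print(p[2:],w2r(w).round(1))
def f(q):
    o=[]
    for p,w in zip(pts,W):
        a=w2r(w,q)
        if p[2] is not None:o.append(a[0]-p[2])
        o.append(a[1]-p[3])
    return o
r=least_squares(f,READER);print(r.x,np.round(r.fun,1))
print('disc',w2r(W[4],r.x))
E
```

```text
t 2.2 reader mm [-80.8  34.9 222.4] xaxis yaw-reader deg 1.39 z [-0.009 -0.001 -1.   ] F [-0.7  0.5 -0.3] T [0.03 0.09 0.  ] w 0.635
(-101, 92) [-102.2   88.8]
(-101, 74) [-100.6   70.8]
(None, 92) [72.2 89.1]
(None, 74) [72.6 70.6]
(None, 0) [-31.7  -2.7]
(None, 27) [-119.4   24.2]
(None, 27) [26.4 23. ]
(None, -27) [-119.5  -30.3]
(None, -27) [ 65.  -29.8]
(75, -33) [ 72.2 -37.2]
[ 0.54519581 -0.07253562  0.10049357] [-0.2 -0.3  1.5 -0.2  0.6  0.2  0.5  0.  -0.5 -0.4  0.8 -1.3 -0.6]
disc [-30.34315299   0.49166662]
```

```bash
sed -i 's/^READER=.*/READER=[0.5453,-0.072,0.101]/' h.py; python3 -c "
from h import *
state([-75,38,140])"
```

```text
t 2.2 reader mm [-79.7  37.4 222.4] xaxis yaw-reader deg 1.57 z [-0.009 -0.001 -1.   ] F [-0.7  0.5 -0.3] T [0.03 0.09 0.  ] w 0.635
shift tool mm [ 5.5 -0.4 82.3]
```

```bash
python3 -m inch '[[[0.36,2,0,27,1.6],[0.36,2,0,27,0],[0.36,1,0,27,0],[0.36,0,0,0,0],[0.36,0,0,0,0]]]'
python3 -c "
from h import *
from cell import eyes
state([-75,38,100])
for n in ('scene','side'): 
    cv2.imwrite('pics/%s3.png'%n,eyes.get_image(n)['frame'])
a=cv2.imread('pics/side3.png')[60:240,290:450];cv2.imwrite('pics/side3c.png',cv2.resize(a,None,fx=3.3,fy=3.3,interpolation=cv2.INTER_CUBIC))"
```

```text
clock: 2.7
position: [0.4731, -0.041, 0.1399]
ee_rot: [3.135, 0.167, -0.007]
force: [0.3, 0.8, -0.6]
width: 0.639
t 2.7 reader mm [-68.8  38.1 139.9] xaxis yaw-reader deg 0.3 z [-0.004 -0.002 -1.   ] F [ 0.3  0.8 -0.6] T [ 0.08  0.05 -0.04] w 0.639
shift tool mm [-6.1  0.  39.9]
```

View pics/side3c.png

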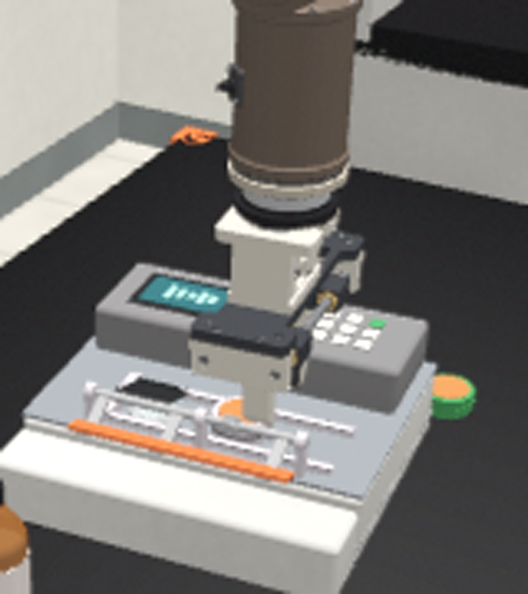

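```bash
python3 -m inch '[[[0.36,-7,0,0,0],[0.36,0,0,10,0],[0.36,0,0,10,0],[0.36,0,0,0,0]]]'
python3 -c "
from h import *
state([-75,38,92])"
```

```text
clock: 3.2
position: [0.4674, -0.0415, 0.1218]
ee_rot: [3.136, 0.168, 0.004]
force: [-0.4, 0.4, -0.5]
width: 0.64
t 3.2 reader mm [-74.5  38.2 121.8] xaxis yaw-reader deg 0.33 z [ 0.002 -0.001 -1.   ] F [-0.4  0.4 -0.5] T [0.02 0.13 0.03] w 0.64
shift tool mm [-0.6  0.1 29.8]
```

```bash
python3 -m inch '[[[0.36,0,0,8,0],[0.36,0,0,8,0],[0.36,0,0,6,0],[0.36,0,0,4,0],[0.36,0,0,0,0]]]'
python3 -c "
from h import *
from cell import eyes
state([-75,38,92])
for n in ('wrist','scene','side'): 
    cv2.imwrite('pics/%s4.png'%n,eyes.get_image(n)['frame'])
a=cv2.imread('pics/side4.png')[100:240,290:450];cv2.imwrite('pics/side4c.png',cv2.resize(a,None,fx=4,fy=4,interpolation=cv2.INTER_CUBIC))"
```

```text
clock: 3.7
position: [0.4682, -0.0442, 0.0936]
ee_rot: [3.134, 0.164, 0.005]
force: [-0.9, 0.6, 4.2]
width: 0.638
t 3.7 reader mm [-73.9  35.4  93.6] xaxis yaw-reader deg 0.2 z [ 0.004 -0.003 -1.   ] F [-0.9  0.6  4.2] T [ 0.22  0.32 -0.02] w 0.638
shift tool mm [-1.1 -2.6  1.6]
```

View pics/side4c.png

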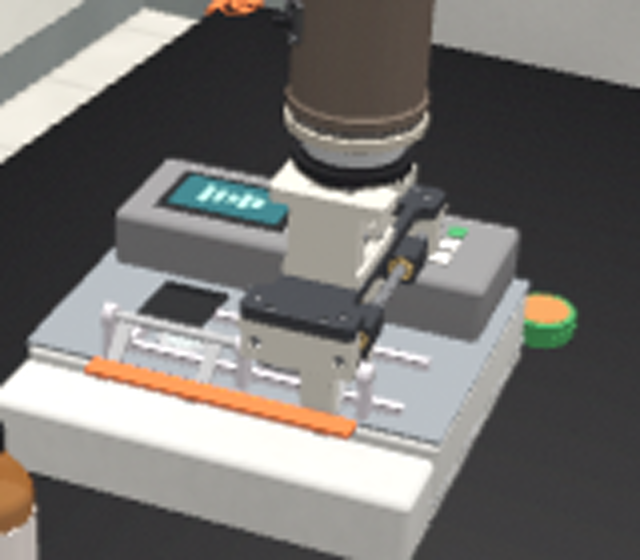

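View pics/wrist4.png

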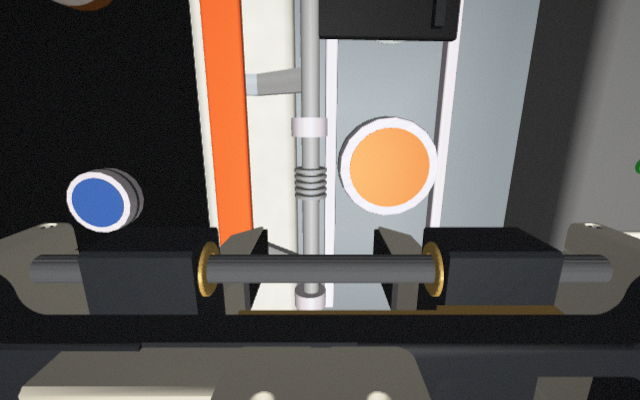

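```bash
cat >> h.py <<'E'
def rayx(s,px,x):
    a=w2r(wray(s,px,.09));b=w2r(wray(s,px,.14));t=(x-a[0])/(b[0]-a[0]);return (a[1]+t*(b[1]-a[1])).round(1),round(10+50*t,1)
E
python3 - <<'E'
from h import *
s,R=state()
print(rayx(s,(457,40),26),rayx(s,(320,38),26))
print('disc',w2r(wray(s,(389,165),.1)))
a=cv2.imread('pics/wrist4.png')[0:230,190:520];cv2.imwrite('pics/w4c.png',cv2.resize(a,None,fx=2.4,fy=2.4,interpolation=cv2.INTER_CUBIC))
E
```

```text
t 3.85 reader mm [-73.8  35.9  94.1] xaxis yaw-reader deg 0.25 z [ 0.004 -0.003 -1.   ] F [-1.5 -2.7  4.7] T [-0.45  0.38  0.03] w 0.64
(np.float64(-23.5), np.float64(27.0)) (np.float64(36.0), np.float64(29.2))
disc [-29.55676542   1.15440549]
```

View pics/w4c.png

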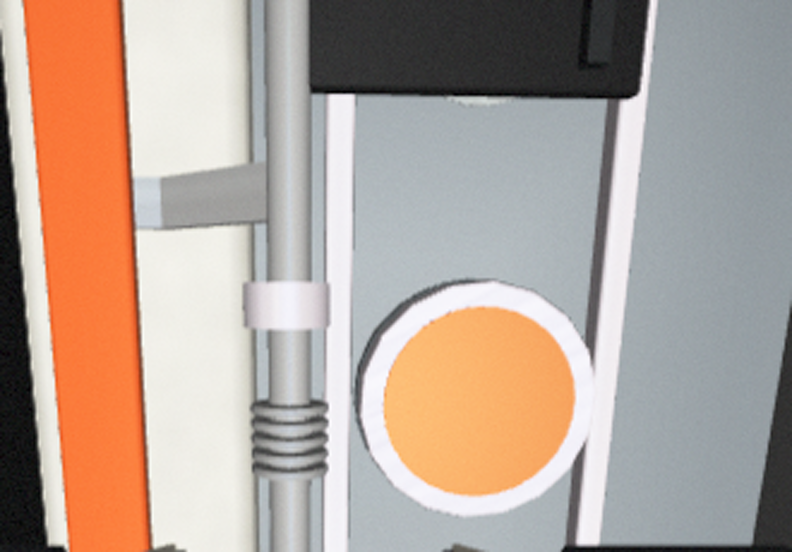

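Run:
```python
from h import *
for n,o,sz,k in (('scene',(200,150),(150,120),5),('side',(300,150),(140,80),5)):
    im=cv2.imread(f'pics/{n}4.png')[o[1]:o[1]+sz[1],o[0]:o[0]+sz[0]]
    im=cv2.resize(im,None,fx=k,fy=k,interpolation=cv2.INTER_CUBIC)
    for th,c in ((.3,(0,0,255)),(.4,(0,255,255)),(.5,(0,255,0)),(.6,(255,0,255))):
        a=th-.293;q=[[x,40-63.3*np.cos(a),112+63.3*np.sin(a)] for x in (26,74)]
        P=((proj(n,r2w(READER,np.array(q)/1e3))-o)*k).astype(int)
        cv2.line(im,tuple(map(int,P[0])),tuple(map(int,P[1])),c,1)
    cv2.imwrite(f'pics/{n}4o.png',im)
```

```text
(no output)
```

View pics/scene4o.png

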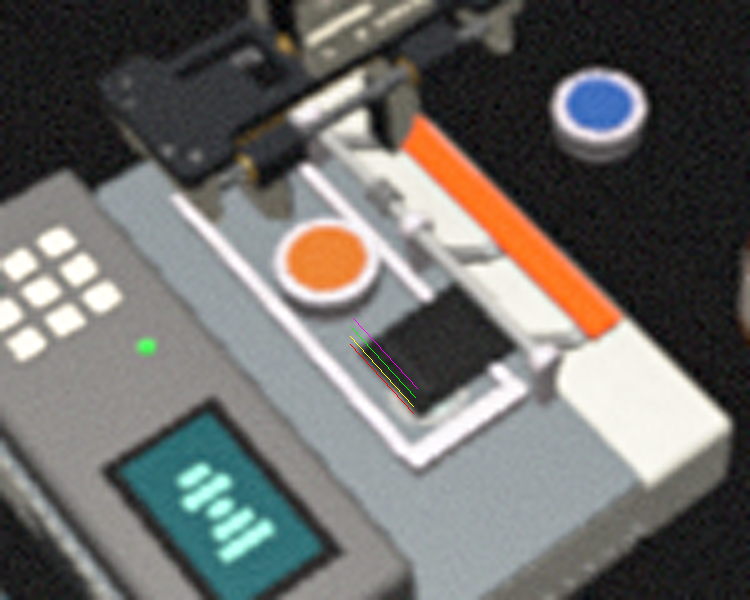

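View pics/side4o.png

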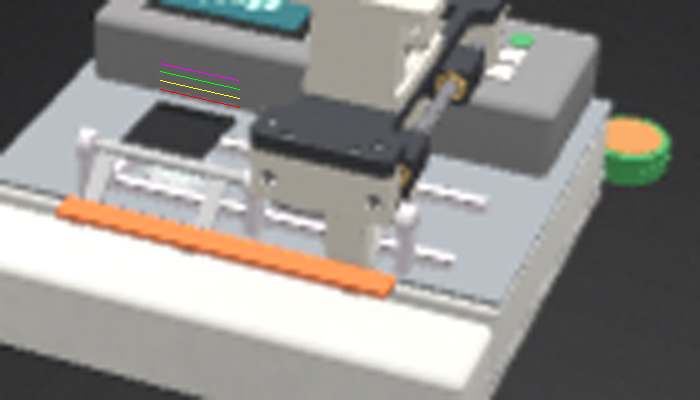

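```bash
python3 -m inch '[[[0.36,0,-1,3,0],[0.36,0,-1,2,0],[0.36,0,0,0.5,0],[0.36,0,0,0,0]]]'
python3 -c "
from h import *
from cell import eyes
state([-75,38,91])
for n in ('wrist','side'): 
    cv2.imwrite('pics/%s5.png'%n,eyes.get_image(n)['frame'])
a=cv2.imread('pics/side5.png')[150:230,300:440];b=cv2.imread('pics/side0.png')[150:230,300:440];cv2.imwrite('pics/side5c.png',cv2.resize(np.vstack([b,a]),None,fx=3.7,fy=3.7,interpolation=cv2.INTER_CUBIC))
a=cv2.imread('pics/wrist5.png')[0:230,190:520];cv2.imwrite('pics/w5c.png',cv2.resize(a,None,fx=2.4,fy=2.4,interpolation=cv2.INTER_CUBIC))
"
```

```text
clock: 4.25
position: [0.4684, -0.0462, 0.0898]
ee_rot: [3.131, 0.159, 0.008]
force: [-1.2, 0.7, 4.7]
width: 0.639
t 4.25 reader mm [-73.9  33.5  89.8] xaxis yaw-reader deg 0.04 z [ 0.006 -0.007 -1.   ] F [-1.2  0.7  4.7] T [0.28 0.46 0.03] w 0.639
shift tool mm [-1.1 -4.5 -1.2]
```

View pics/side5c.png

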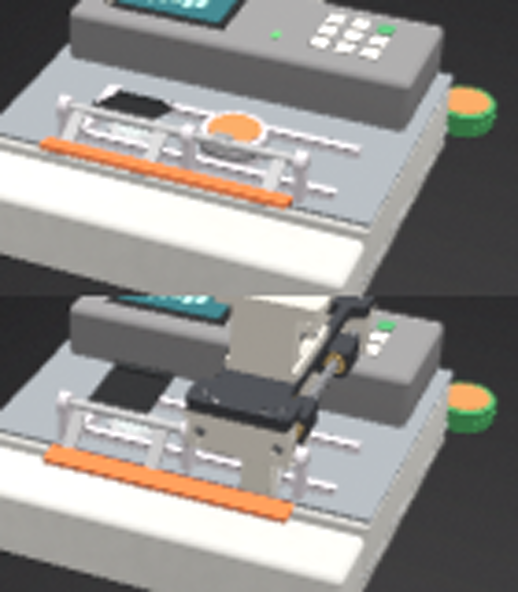

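View pics/w5c.png

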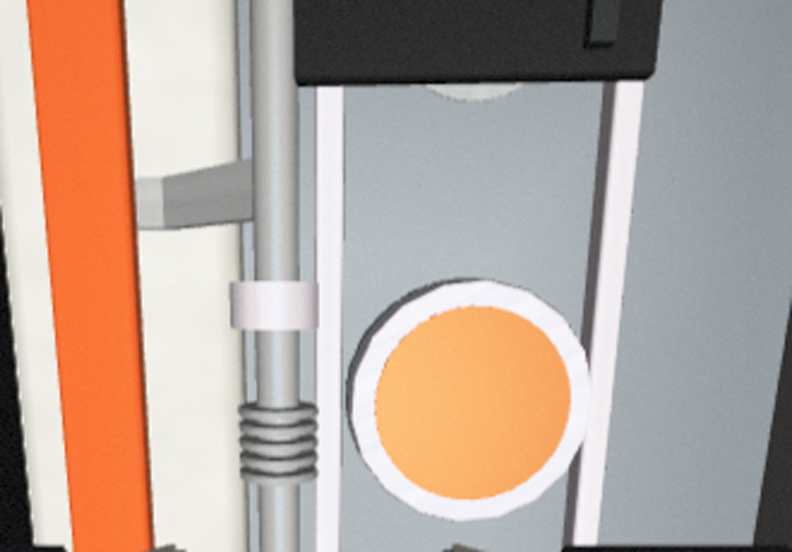

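Run:
```python
from h import *
for th in (0,.3,.4,.5,.6):
    a=th-.293;q=[[x,40-63.3*np.cos(a),112+63.3*np.sin(a)] for x in (26,74)]
    print(th,proj('side',r2w(READER,np.array(q)/1e3)).round(1).tolist())
a=cv2.imread('pics/side5.png')[160:200,310:370];b=cv2.imread('pics/side0.png')[160:200,310:370];cv2.imwrite('pics/side5d.png',cv2.resize(np.hstack([b,a]),None,fx=6.5,fy=6.5,interpolation=cv2.INTER_CUBIC))
```

```text
0 [[347.5, 177.7], [331.8, 174.1]]
0.3 [[348.0, 171.5], [332.2, 167.9]]
0.4 [[348.0, 169.6], [332.2, 166.0]]
0.5 [[347.9, 167.8], [332.0, 164.3]]
0.6 [[347.7, 166.2], [331.8, 162.6]]
```

View pics/side5d.png

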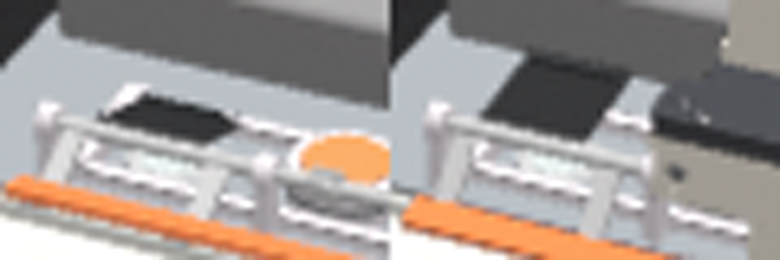

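```bash
python3 - <<'E'
from h import *
def P(n,q): return proj(n,r2w(READER,np.array(q)/1e3)).round(1).tolist()
print('bar closed side',P('side',[[-101,83,109],[85,83,109]]),'meas (378.2,203.9),(312.1,188.9)')
print('disc side',P('side',[[-30.5,0,100]]),'meas',355/3.8+270,245/3.8+120)
for th in (0,.3,.4,.5,.6):
    b=-np.arctan2(3,43)-th
    print(th,'bar',P('side',[[85,40+43.1*np.cos(b),112+43.1*np.sin(b)]]),P('scene',[[85,40+43.1*np.cos(b),112+43.1*np.sin(b)]]))
E
python3 - <<'E'
import sys;sys.path.insert(0,'.')
from cell import eyes
import cv2,numpy as np
f=eyes.get_image('scene')['frame'];cv2.imwrite('pics/scene5.png',f)
b=cv2.imread('pics/scene0.png')
o=slice(160,240),slice(250,340)
cv2.imwrite('pics/scene5d.png',cv2.resize(np.hstack([b[o],f[o]]),None,fx=4.4,fy=4.4,interpolation=cv2.INTER_CUBIC))
E
```

```text
bar closed side [[378.6, 202.9], [312.3, 186.6]] meas (378.2,203.9),(312.1,188.9)
disc side [[363.9, 183.8]] meas 363.42105263157896 184.4736842105263
0 bar [[312.3, 186.6]] [[321.9, 212.1]]
0.3 bar [[312.8, 190.1]] [[320.8, 215.7]]
0.4 bar [[313.1, 191.0]] [[320.2, 217.0]]
0.5 bar [[313.5, 191.7]] [[319.5, 218.3]]
0.6 bar [[313.9, 192.3]] [[318.6, 219.7]]
```

View pics/scene5d.png

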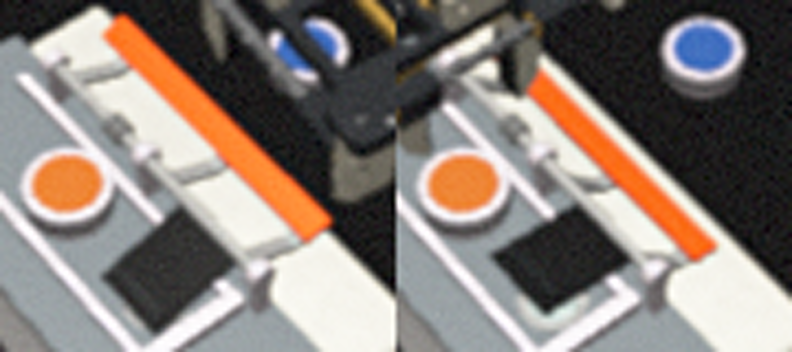

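Run:
```python
from h import *
s,R=state()
C=np.eye(4);C[:3,:3]=R;C[:3,3]=s['position'];M=np.linalg.inv(C@T)
def pw(q):
    w=r2w(READER,np.array(q)/1e3);c=(M@np.c_[w,np.ones(len(w))].T)[:3];return (np.c_[c[0]/c[2]*304.785+320.36,c[1]/c[2]*304.785+198.918]).round(1).tolist()
print('disc',pw([[-30.4,0,100]]), 'meas',190+473/2.4,400/2.4)
print('rail R inner y-27 z88 x0',pw([[0,-27,88],[20,-27,88]]),'lug',)
for th in (0,.3,.4,.5,.6): 
    a=th-.293
    print(th,pw([[26,40-r*np.cos(a),112+r*np.sin(a)] for r in (0,63.3,)]), 'bar ctr/inner edge at x=0',pw([[0,40+r*np.cos(-d-th),112+r*np.sin(-d-th)] for r,d in((43.1,.0697),(34.1,.088),(52.1,.0576))]))
```

```text
t 4.4 reader mm [-73.9  33.6  89.8] xaxis yaw-reader deg 0.07 z [ 0.006 -0.007 -1.   ] F [-1.4 -0.9  6.3] T [-0.1   0.49  0.08] w 0.642
disc [[388.2, 167.4]] meas 387.08333333333337 166.66666666666669
rail R inner y-27 z88 x0 [[439.8, 103.8], [443.8, 60.8]] lug
0 [[303.8, 33.2], [436.3, 44.5]] bar ctr/inner edge at x=0 [[205.8, 101.0], [226.6, 101.0], [184.9, 100.9]]
0.3 [[303.8, 33.2], [460.3, 33.2]] bar ctr/inner edge at x=0 [[221.2, 102.7], [238.0, 102.3], [205.0, 103.0]]
0.4 [[303.8, 33.2], [466.8, 28.6]] bar ctr/inner edge at x=0 [[227.3, 103.1], [242.7, 102.7], [212.6, 103.5]]
0.5 [[303.8, 33.2], [472.2, 23.6]] bar ctr/inner edge at x=0 [[233.8, 103.6], [247.7, 103.1], [220.6, 104.0]]
0.6 [[303.8, 33.2], [476.3, 18.1]] bar ctr/inner edge at x=0 [[240.5, 103.9], [253.1, 103.4], [228.7, 104.5]]
```

The side crop (258,485) shows the bar uncovered in front of the fingertip, and every angle estimate gives about 0.38. So the tip has slipped inboard of the bar onto an arm. I'll lift, widen the jaws and set it down again further out.

```bash
python3 -m inch '[[[0.36,0,0,-15,0],[0.36,0,0,-15,0],[0.22,0,-4,-5,0],[0.22,0,0,0,0],[0.22,0,0,0,0]]]'
python3 -c "
from h import *
from cell import eyes
state([-74,41,125])
f=eyes.get_image('side')['frame'];cv2.imwrite('pics/side6.png',f)
g=eyes.get_image('scene')['frame'];cv2.imwrite('pics/scene6.png',g)
cv2.imwrite('pics/6c.png',cv2.resize(np.hstack([f[140:240,320:420],g[130:230,210:310]]),None,fx=4,fy=4,interpolation=cv2.INTER_CUBIC))
"
```

```text
clock: 4.9
position: [0.4671, -0.0389, 0.1246]
ee_rot: [3.132, 0.165, 0.006]
force: [0.5, -0.2, 0.5]
width: 0.778
t 4.9 reader mm [-74.4  40.8 124.6] xaxis yaw-reader deg 0.24 z [ 0.004 -0.005 -1.   ] F [ 0.5 -0.2  0.5] T [ 0.05  0.11 -0.01] w 0.778
shift tool mm [ 0.4 -0.2 -0.4]
```

View pics/6c.png

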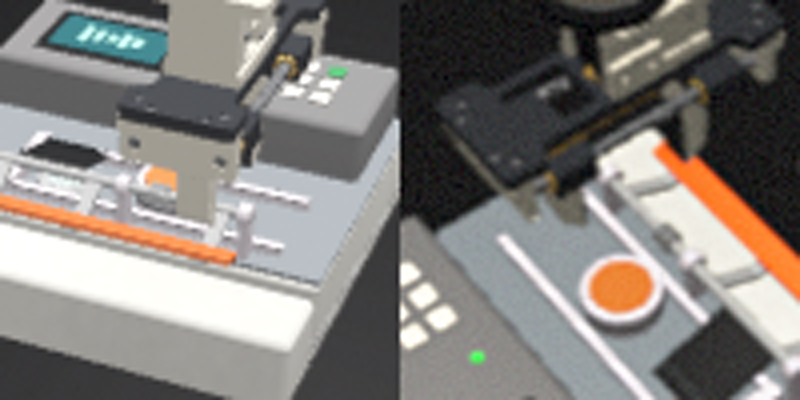

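Run:
```python
from h import *
for y in (76.6,82,86,90,96): print(y,proj('side',r2w(READER,np.array([[-84,y,124.6],[-65,y,124.6]])/1e3)).round(1).tolist())
```

```text
76.6 [[373.4, 195.0], [366.4, 193.3]]
82 [[372.7, 196.1], [365.6, 194.4]]
86 [[372.2, 196.9], [365.1, 195.2]]
90 [[371.6, 197.7], [364.5, 196.0]]
96 [[370.8, 198.9], [363.7, 197.2]]
```

Run:
```python
from h import *
g=cv2.imread('pics/scene6.png');cv2.imwrite('pics/6d.png',cv2.resize(g[140:200,235:300],None,fx=9,fy=9,interpolation=cv2.INTER_CUBIC))
for y in (-5,5,76.6,86): print(y,proj('scene',r2w(READER,np.array([[-84,y,124.6],[-65,y,124.6]])/1e3)).round(1).tolist(), ((proj('scene',r2w(READER,np.array([[-84,y,124.6],[-65,y,124.6]])/1e3))-[235,140])*9).round().tolist())
```

```text
-5 [[249.0, 182.5], [253.5, 187.3]] [[126.0, 382.0], [167.0, 426.0]]
5 [[252.4, 180.4], [256.9, 185.2]] [[157.0, 364.0], [197.0, 407.0]]
76.6 [[276.2, 166.2], [280.8, 170.8]] [[370.0, 236.0], [412.0, 277.0]]
86 [[279.2, 164.4], [283.8, 168.9]] [[398.0, 220.0], [439.0, 261.0]]
```

View pics/6d.png

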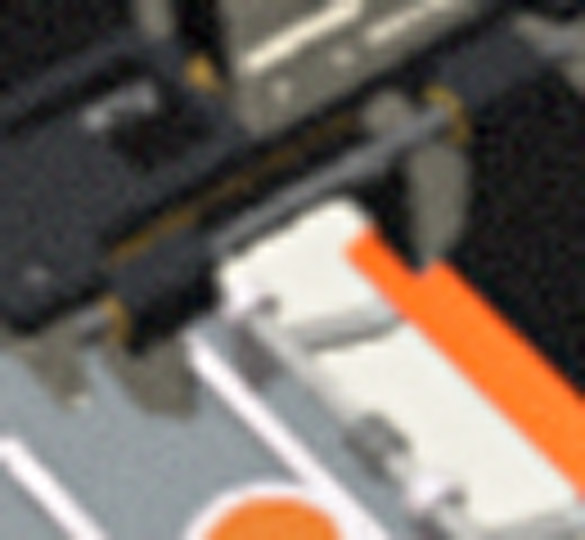

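```bash
python3 -m inch '[[[0.22,0,0,10,0],[0.22,0,0,9,0],[0.22,0,0,7,0],[0.22,0,0,6,0],[0.22,0,0,0,0]]]'
python3 -c "
from h import *
from cell import eyes
state([-75,39,88])
f=eyes.get_image('side')['frame'];cv2.imwrite('pics/side7.png',f)
g=eyes.get_image('wrist')['frame'];cv2.imwrite('pics/wrist7.png',g)
cv2.imwrite('pics/7c.png',cv2.resize(np.hstack([f[130:240,310:420],g[0:220,190:520][::2,::2]]),None,fx=3.5,fy=3.5,interpolation=cv2.INTER_CUBIC))
cv2.imwrite('pics/w7c.png',cv2.resize(g[0:230,190:520],None,fx=2.4,fy=2.4,interpolation=cv2.INTER_CUBIC))
"
```

```text
clock: 5.5
position: [0.4676, -0.0412, 0.0887]
ee_rot: [3.13, 0.161, 0.006]
force: [-0.6, 0.5, 5.4]
width: 0.778
t 5.5 reader mm [-74.2  38.4  88.7] xaxis yaw-reader deg 0.1 z [ 0.004 -0.007 -1.   ] F [-0.6  0.5  5.4] T [ 0.26  0.28 -0.02] w 0.778
shift tool mm [-0.8 -0.6  0.6]
```

View pics/7c.png

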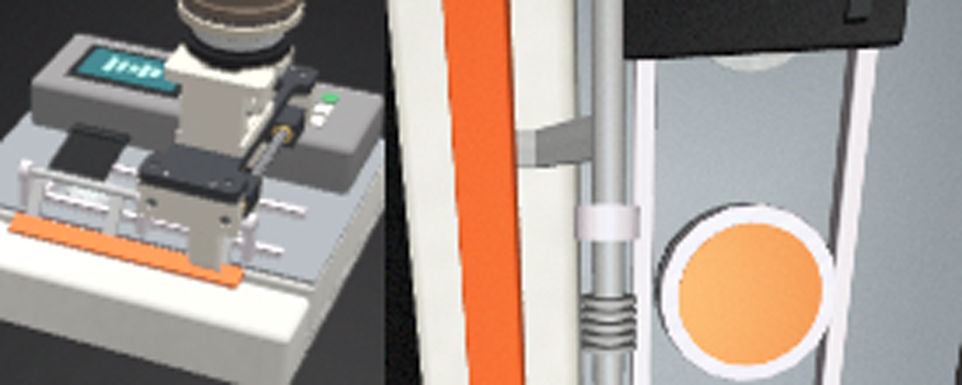

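View pics/w7c.png

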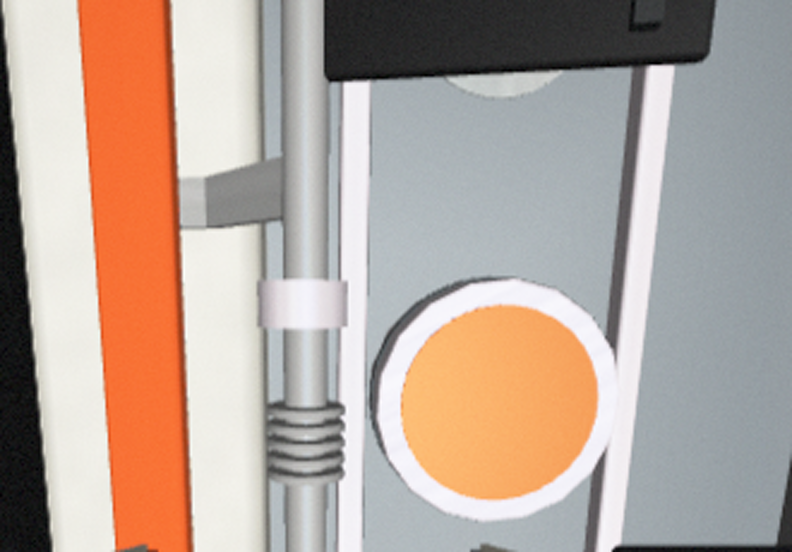

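Run:
```python
from h import *
s,R=state()
C=np.eye(4);C[:3,:3]=R;C[:3,3]=s['position'];M=np.linalg.inv(C@T)
def pw(q):
    w=r2w(READER,np.array(q)/1e3);c=(M@np.c_[w,np.ones(len(w))].T)[:3];return (((np.c_[c[0]/c[2]*304.785+320.36,c[1]/c[2]*304.785+198.918])-[190,0])*2.4).round(0).tolist()
print('disc',pw([[-30.4,0,100]]))
for th in (.3,.4,.5,.6): 
    a=th-.293
    print(th,pw([[26,40-r*np.cos(a),112+r*np.sin(a)] for r in (0,63.3,)]), 'bar ctr/inner/outer at x=0',pw([[0,40+r*np.cos(-d-th),112+r*np.sin(-d-th)] for r,d in((43.1,.0697),(34.1,.088),(52.1,.0576))]))
```

```text
t 5.6 reader mm [-74.2  38.8  89.1] xaxis yaw-reader deg 0.12 z [ 0.004 -0.007 -1.   ] F [-0.1  0.2  4.7] T [0.29 0.23 0.02] w 0.78
disc [[502.0, 401.0]]
0.3 [[304.0, 77.0], [682.0, 77.0]] bar ctr/inner/outer at x=0 [[100.0, 245.0], [141.0, 244.0], [60.0, 245.0]]
0.4 [[304.0, 77.0], [700.0, 66.0]] bar ctr/inner/outer at x=0 [[114.0, 246.0], [152.0, 245.0], [78.0, 247.0]]
0.5 [[304.0, 77.0], [715.0, 54.0]] bar ctr/inner/outer at x=0 [[129.0, 247.0], [163.0, 246.0], [96.0, 248.0]]
0.6 [[304.0, 77.0], [727.0, 40.0]] bar ctr/inner/outer at x=0 [[145.0, 248.0], [176.0, 246.0], [116.0, 249.0]]
```

The tip now rests on the bar (7c crop, ~(215,268)). The flap estimate is about 0.5, from wrist crop corner (710,60) and bar outer edge x=96. I'll start pushing with a slight downward bias.

```bash
python3 -m inch '[[[0.22,0,0,1.5,0],[0.22,5,0,0.5,0],[0.22,5,0,0.5,0],[0.22,5,0,0.5,0]]]'
python3 -c "
from h import *
state([15.5,39,88])"
```

```text
clock: 6.0
position: [0.4788, -0.039, 0.0848]
ee_rot: [3.132, 0.162, -0.006]
force: [-4.4, -0.6, 5.8]
width: 0.783
t 6.0 reader mm [-62.8  39.6  84.8] xaxis yaw-reader deg 0.12 z [-0.003 -0.005 -1.   ] F [-4.4 -0.6  5.8] T [0.24 1.   0.1 ] w 0.783
shift tool mm [78.3  0.7 -3.5]
```

```bash
python3 -m inch '[[[0.22,5,0,-1.5,0],[0.22,6,0,0,0],[0.22,6,0,0,0],[0.22,6,0,0,0]]]'
python3 -c "
from h import *
from cell import eyes
s,_=state([15.5,39,87])
g=eyes.get_image('wrist')['frame'];cv2.imwrite('pics/wrist8.png',g)
cv2.imwrite('pics/w8c.png',cv2.resize(g[0:250,190:520],None,fx=2.2,fy=2.2,interpolation=cv2.INTER_CUBIC))
"
```

```text
clock: 6.4
position: [0.4997, -0.0353, 0.0851]
ee_rot: [3.134, 0.163, -0.016]
force: [-3.3, 0.3, 4.7]
width: 0.779
t 6.4 reader mm [-41.7  41.1  85.1] xaxis yaw-reader deg 0.18 z [-0.01  -0.004 -1.   ] F [-3.3  0.3  4.7] T [0.32 0.96 0.09] w 0.779
shift tool mm [57.2  2.3 -2.5]
```

View pics/w8c.png

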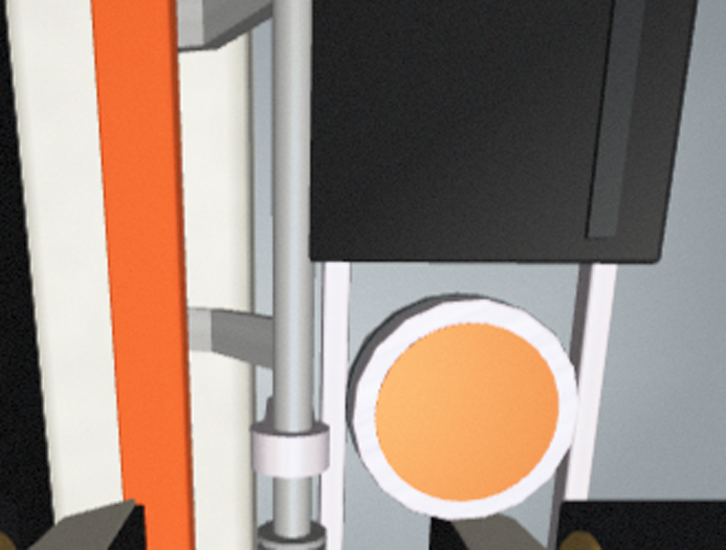

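```bash
python3 -m inch '[[[0.22,6,0.7,0,0],[0.22,6,0.7,0,0],[0.22,6,0.7,0,0],[0.22,6,0.7,0,0]]]'
python3 -c "
from h import *
from cell import eyes
s,_=state([15.5,39,87])
f=eyes.get_image('side')['frame'];cv2.imwrite('pics/side9.png',f)
g=eyes.get_image('scene')['frame'];cv2.imwrite('pics/scene9.png',g)
cv2.imwrite('pics/9c.png',cv2.resize(np.hstack([f[130:240,310:420],g[140:250,220:330]]),None,fx=3.6,fy=3.6,interpolation=cv2.INTER_CUBIC))
"
```

```text
clock: 6.85
position: [0.5265, -0.035, 0.0848]
ee_rot: [3.134, 0.164, -0.015]
force: [-4.8, 1.5, 4.3]
width: 0.78
t 6.85 reader mm [-15.   38.7  84.8] xaxis yaw-reader deg 0.22 z [-0.009 -0.003 -1.   ] F [-4.8  1.5  4.3] T [0.46 0.99 0.11] w 0.78
shift tool mm [30.5 -0.2 -2.5]
```

View pics/9c.png

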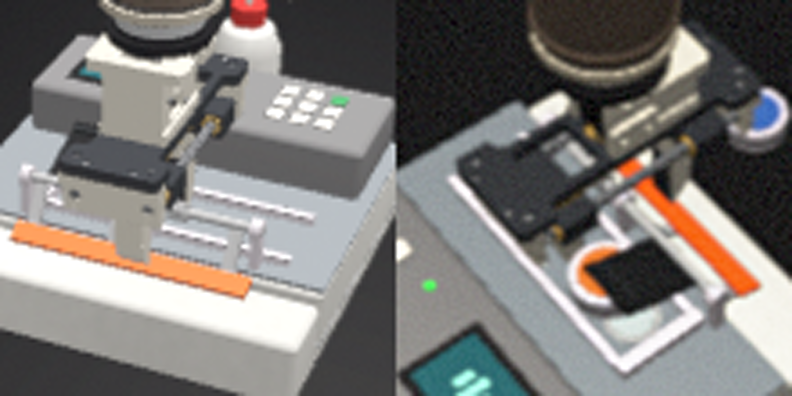

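```bash
python3 -m inch '[[[0.22,6,0.2,0,0],[0.22,6,0.2,0,0],[0.22,5,0.2,0,0],[0.22,4,0.2,0,0]]]'
python3 -c "
from h import *
s,_=state([15.5,39,87])"
```

```text
clock: 7.35
position: [0.5491, -0.0336, 0.0847]
ee_rot: [3.134, 0.164, -0.015]
force: [-3.8, 0.7, 4.7]
width: 0.778
t 7.35 reader mm [ 7.7 37.8 84.7] xaxis yaw-reader deg 0.21 z [-0.009 -0.003 -1.   ] F [-3.8  0.7  4.7] T [0.4  1.09 0.08] w 0.778
shift tool mm [ 7.8 -1.1 -2.4]
```

```bash
python3 -m inch '[[[0.22,3,0,0,0],[0.22,3,0,0,0],[0.22,2,0,0,0],[0.22,2,0,0,0]]]'
python3 -c "
from h import *
from cell import eyes
s,_=state([15.5,39,87])
f=eyes.get_image('wrist')['frame'];cv2.imwrite('pics/wrist10.png',f)
g=eyes.get_image('scene')['frame'];cv2.imwrite('pics/scene10.png',g)
cv2.imwrite('pics/10c.png',cv2.resize(g[160:260,240:340],None,fx=6,fy=6,interpolation=cv2.INTER_CUBIC))
"
```

```text
clock: 7.75
position: [0.5565, -0.033, 0.0842]
ee_rot: [3.135, 0.162, -0.028]
force: [-15.3, 0.8, 19.2]
width: 0.776
t 7.75 reader mm [15.  37.7 84.2] xaxis yaw-reader deg 0.12 z [-0.017 -0.003 -1.   ] F [-15.3   0.8  19.2] T [ 0.37  3.15 -0.33] w 0.776
shift tool mm [ 0.4 -1.3 -2.8]
```

View pics/10c.png

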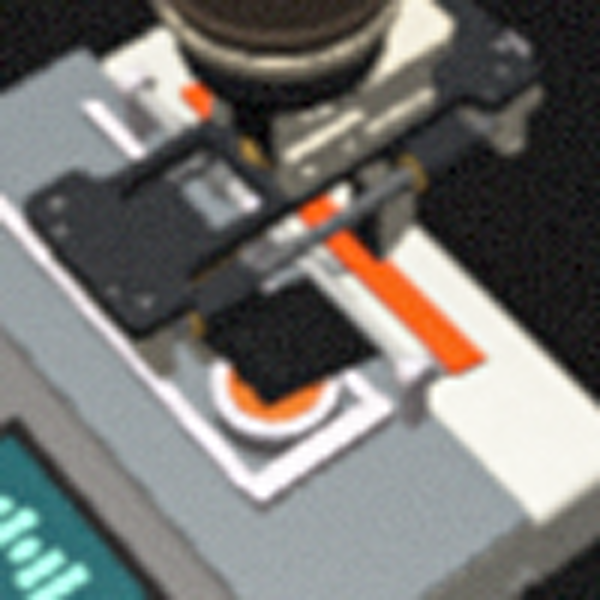

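View pics/wrist10.png

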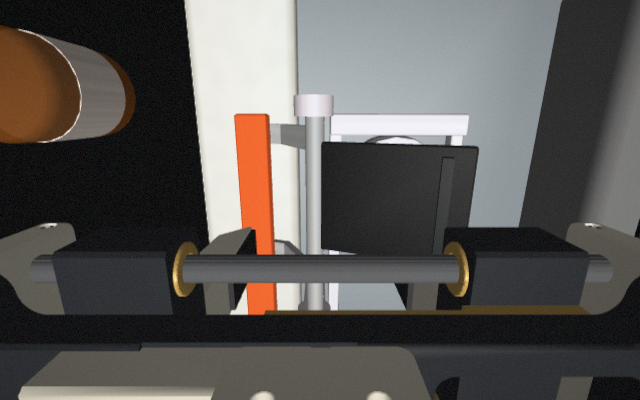

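Run:
```python
from h import *
from cell import arm
g=cv2.imread('pics/wrist10.png');cv2.imwrite('pics/w10c.png',cv2.resize(g[90:170,290:490],None,fx=4,fy=4,interpolation=cv2.INTER_CUBIC))
s,R=state()
C=np.eye(4);C[:3,:3]=R;C[:3,3]=s['position'];M=np.linalg.inv(C@T)
w=r2w(READER,np.array([[75,0,92],[75,-33,92],[75,0,100],[73,0,100],[71,0,100],[75,0,90]])/1e3);c=(M@np.c_[w,np.ones(len(w))].T)[:3]
print(((np.c_[c[0]/c[2]*304.785+320.36,c[1]/c[2]*304.785+198.918]-[290,90])*4).round())
```

```text
t 7.85 reader mm [15.  37.7 84.2] xaxis yaw-reader deg 0.11 z [-0.017 -0.003 -1.   ] F [-12.8   0.9  14.7] T [ 0.43  2.64 -0.26] w 0.781
[[432. 174.]
 [708. 174.]
 [450. 178.]
 [449. 196.]
 [447. 214.]
 [428. 172.]]
```

View pics/w10c.png

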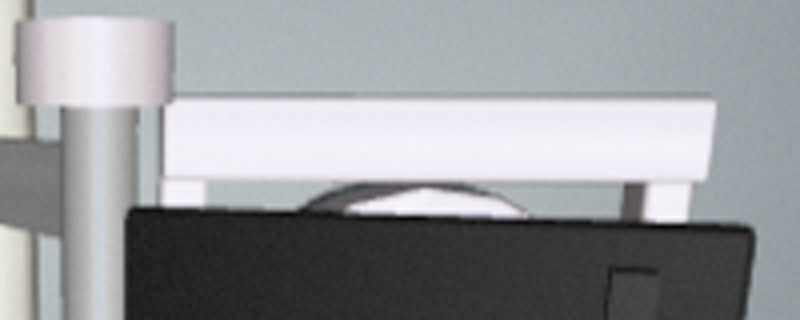

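Disc home: in the wrist crop its front rim (430,187) meets the stop edge (v≈180), and Fx jumped to −15 N at the expected position. I'll back off the disc first, then lift.

```bash
python3 -m inch '[[[0.22,-4,0,0,0],[0.22,-6,0,0,0],[0.22,-4,0,0,0],[0.22,0,0,-8,0],[0.22,0,0,-10,0],[0.22,0,0,-15,0],[0.22,0,0,-25,0],[0.22,0,0,-25,0],[0.22,0,0,0,0],[0.22,0,0,0,0]]]'
python3 -c "
from h import *
from cell import eyes
s,_=state([15.5,39,87])
f=eyes.get_image('wrist')['frame'];cv2.imwrite('pics/wrist11.png',f)
g=eyes.get_image('scene')['frame'];cv2.imwrite('pics/scene11.png',g)
cv2.imwrite('pics/11c.png',cv2.resize(g[160:260,240:340],None,fx=6,fy=6,interpolation=cv2.INTER_CUBIC))
"
```

```text
clock: 8.85
position: [0.5461, -0.0366, 0.1736]
ee_rot: [3.131, 0.158, -0.02]
force: [-0.6, -0.2, 0.4]
width: 0.78
t 8.85 reader mm [  4.3  35.1 173.6] xaxis yaw-reader deg -0.02 z [-0.013 -0.007 -1.   ] F [-0.6 -0.2  0.4] T [ 0.07  0.11 -0.02] w 0.78
shift tool mm [12.3 -4.3 86.5]
```

View pics/11c.png

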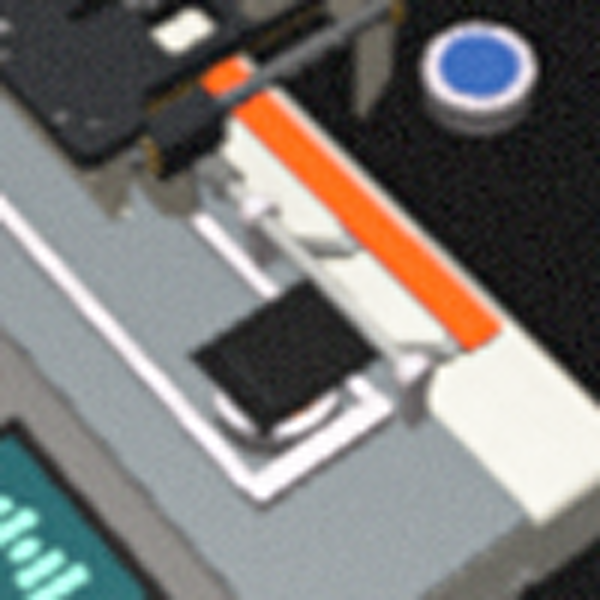

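View pics/wrist11.png

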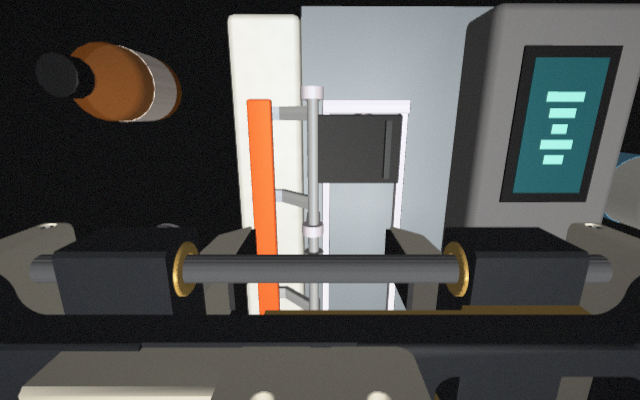

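Run:
```python
import cv2,numpy as np
a=cv2.imread('pics/scene10.png')[205:250,260:310];b=cv2.imread('pics/scene11.png')[205:250,260:310];c=cv2.imread('pics/wrist11.png')[90:200,300:425]
cv2.imwrite('pics/12.png',np.hstack([cv2.resize(np.vstack([a,b]),None,fx=6,fy=6,interpolation=cv2.INTER_CUBIC),cv2.resize(c,(480,540))]))
```

```text
(no output)
```

View pics/12.png

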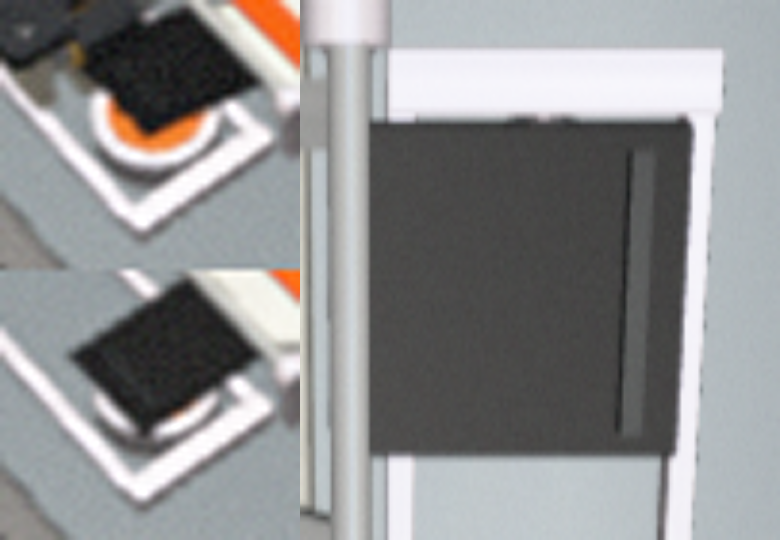

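The disc rim is in the same place before and after the release (150,165 and 150,437 in the crops). It touches the stop at (545,118), and the flap lies flat on the disc. The gripper is clear, so I'm handing in.

```bash
python3 -c "
from cell import workorder
print(workorder.sign_off())"
```

```text
the job is handed in; nothing more can be done
None
```

The disc is loaded and I handed the job in at about 9 s. One fingertip held the orange bar down while the other pushed the disc about 80 mm to the back stop. I then backed off the disc and lifted clear, and the flap closed on it.

- **Mishap:** On the first press the fingertip slid off the inside of the bar onto one of its arms, and the flap opened only to about 0.38 rad. I lifted off while the disc was still well outside the flap, widened the jaws and pressed again.
- **Flap while pushing:** After the second press I estimated about 0.5 rad from the images. The estimates ranged from 0.46 to 0.50. Later readings put it higher, about 0.55 to 0.6, judging by fingertip height.
- **Disc at home:** The fingertip stopped 0.5 mm from where I expected it, with about 15 N against the stop. The disc's rim met the stop edge in the wrist picture and had not visibly moved after release.
- **At hand-in:** The flap lay flat on the disc, the measured force was about zero, and the fingers were about 60 mm above the reader's parts. I did not measure the final flap angle as a number.
- **Not explained:** The vertical force rose to 15–19 N in the last push against the stop. It dropped to zero once I lifted off.

The spare disc and both bottles were not touched.

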